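# Hold a sample tube up to the viewing screen

### The job

Take the one tall tube out of the rack and hold it up in the air in front of the lit face of the sloping viewing screen, so that the colleague across the bench can check its glass: cap uppermost, the tube leaning parallel to the screen's slope, its middle opposite the middle of the screen and about 5 cm off the face. Touch neither the screen nor its stand, leave the short tubes and the jar where they are, and finish still holding the tube there, motionless.

Things in the scene. Friction and masses are not known exactly. Their poses are not given: they have to be found in the camera images.
- tall_tube: The only tall tube: clear, empty, 100 mm long overall, 16 mm in diameter, its top 24 mm a dull purple cap 19 mm in diameter; about 20 g. Origin at the centre of its foot, z along it to the cap. It stands upright in a hole of the rack, 45 mm deep with 1 mm of play, 55 mm standing out (top 115 mm above the bench); it draws straight up. Round: any yaw of the grip will do.
- tube_middle (a point): The middle of the tall tube: on its axis, 50 mm above its foot.
- rack: White block fixed to the bench, 112 (x) x 176 (y) x 60 mm high, left or right of the screen, with six holes 45 mm deep in its top: x = -28, 28 mm by y = -56, 0, 56 mm. Four hold tubes, in varying order. Origin at the centre of its underside, z up.
- viewer: Fixed stand of the viewing screen: a grey foot 110 x 120 x 14 mm and a post 18 mm thick, 45 mm behind the origin. Origin on the bench right below the middle of the screen's face, z up, x the level direction to which the lit face looks (away from the robot, within 30 degrees).
- screen: Viewing screen on the stand: flat grey panel 100 mm wide, 120 mm along its slope, 16 mm thick, with a white lit face 84 x 104 mm. Origin at the middle of the lit face, 150 mm above the bench. x points squarely out of the face (away from the robot and 25 degrees upward), y level across it, z up the slope; the top edge leans back 25 degrees, towards the robot.
- short_tube_a: One of three short tubes like the tall one but 75 mm long, standing 30 mm out of the rack; a bystander. Origin at the centre of its foot.
- short_tube_b: One of three short tubes like the tall one but 75 mm long, standing 30 mm out of the rack; a bystander. Origin at the centre of its foot.
- short_tube_c: One of three short tubes like the tall one but 75 mm long, standing 30 mm out of the rack; a bystander. Origin at the centre of its foot.
- jar: Capped jar 60 mm in diameter and 65 mm high standing on the bench beyond the work; a bystander. Origin at the centre of its underside.
Things that resemble listed ones, but are neither listed nor needed, are in the scene too. Of the things that look like the viewer, take the one that is farthest to the robot's left at the start.

How it is judged:
On the way:
1. the tall tube has been lifted clear out of the rack: its foot above the rack's top (z of tall_tube in the frame of rack above 0.07 m), for 0.2 s.
At the end, for the whole second after the job is handed in: The fingers hold the tall tube in the air, cap up, touching nothing else and still; its middle is 30 to 70 mm off the face and within 20 mm, across and along the slope, of the point opposite the face's middle; its axis is within 10 degrees of the slope (x of tube_middle in the frame of screen between 0.03 and 0.07 m and y of tube_middle in the frame of screen between -0.02 and 0.02 m and z of tube_middle in the frame of screen between -0.02 and 0.02 m and angle between the z axis of tall_tube and the z axis of screen, either way round below 0.175 rad and angle between tall_tube's own z axis and vertical below 0.8 rad and height (world z) of tall_tube above 0.05 m and contact force between tall_tube and the fingers above 0.5 N and contact force between tall_tube and viewer below 0.1 N and contact force between tall_tube and screen below 0.1 N and contact force between tall_tube and rack below 0.1 N and linear speed of tall_tube below 0.02 m/s and angular speed of tall_tube below 0.2 rad/s); the arm keeps its last pose, push and grip.
It fails at once if the screen or its stand is touched (over 1 N) (contact force between any of viewer, screen and anything else above 1 N).
It fails at once if a short tube or the jar is displaced by more than 20 mm (distance of any of short_tube_a, short_tube_b, short_tube_c, jar from where it was at the start of the episode above 0.02 m).
It also fails if it takes over 45 s, if anything falls off the work surface, if the arm or the gripper's body presses on something with over 40 N, if the wrist force passes 120 N, or if a joint passes its speed limit or range.

### The arm

A 6-joint arm with a two-finger parallel gripper is mounted at the origin on the work surface. World frame = base frame: x ahead of the robot, y to its left, z up, the work surface at z = 0. Lengths are in m, angles in rad, forces in N, time in s.
With the tool pointing down it reaches from about 0.3 to 0.775 m from the base axis. Payload 14.6 kg.
Tool frame: the origin (TCP) lies on the centre line of the jaws, within the pads' length; the fingertips stand 19 mm ahead of it and the grasp point (between the pads) is the TCP; y points along the fingers, x is the direction in which the jaws open and shut, and the axes are right-handed (so a half turn about y gives the same grasp; the last joint's range is limited). The gripper opens to 94 mm and grips with 3 to 60 N. Pads are 16 mm wide; open, the fingers measure 119 mm over their backs; the gripper's body (75 mm by 177 mm) begins 78 mm behind the grasp point.
Start: joints at [1.135, 0.3, 1.521, -0, 1.321, -0.067], TCP at [0.198, 0.513, 0.224] pointing down, gripper open.
Joint ranges: [-3.03, 3.03], [-0.79, 2.21], [0.23, 2.52], [-1.04, 4.18], [0, 3.07], [-2.55, 2.55]. Speed limits (rad/s): [2.22, 2.22, 2.57, 3.14, 3.14, 3.14].

### API

Orientations are given as [roll, pitch, yaw] about the fixed x, y, z axes, in that order (R = Rz(yaw) Ry(pitch) Rx(roll)).
In Python, from station import ctrl, optics gives the robot as it stands.
- The arm moves only by the tool jog_arm, never from a script. Its argument "targets" is a list of rows, each a list of 3 entries, a list of its own where there are three numbers: the finger opening in cm, from 0 to 9.4, then the shift along the tool's x, y, z in cm, then the turn about the tool's y in rad. A call has 1 to 10 rows; each row is the pose to reach, as a shift and turn from the pose commanded when the call began, along the tool's axes at that moment; what a row does not reach only later rows make up. A row lasts 1/10 s, in which the tool goes at most 50 mm and 8.59 degrees, less where a joint would pass 70% of its speed; a pose out of reach is approached as far as the arm can. A call with a gripper value outside its range is refused whole. The fingers move at their own pace and stop on an object; "grip_force" is the grip in N (left out, the last holds). Time passes only in rows, so rows that repeat a pose let the fingers close. It gives the time, the measured TCP pose, the force and the opening at its end, in the units of the state.
- ctrl.get_obs(): the state, without advancing time (a new reading comes with each control period).
- optics.camera(name): name is "scene" or "top" or "wrist"; returns a dict with "img" (384x512x3 uint8, red, green, blue), "range_z" (384x512 float32, m along the optical axis (not along the pixel's ray), 0 where there is no reading), "camera_matrix" (3x3 intrinsics, pixels), "k1" (the pictures are not rectified: a ray, as slopes to the right and down, at radius r is drawn at 1 + k1 r^2 times it, then the intrinsics apply), "world_to_cam" (4x4, takes a point from world to camera coordinates); the wrist camera has in their place "mount" (4x4, takes a point from camera to tool coordinates, whose origin is the TCP and whose axes are the tool frame's). Camera axes: x right, y up, looking along -z (the intrinsics and any distortion apply to the point x, -y, -z); pixel columns grow to the right and rows downward; lengths in m; the calibration is good to about 2 mm. A picture is of the moment at which its call begins: read the wrist's pose just before it.
- ctrl.hand_in(): hands the job in, once; it reports no verdict.
The state is a dict: "time_s": time; "qpos": joint angles; "joint_vel": joint speeds; "tau": joint torques, N m; "ee_pos": TCP position; "eef_rot": TCP orientation; "force": force on the tool from outside, world axes, zero at the start; "moment": the same for the moment, N m; "grip_width": finger opening in m.
Only numpy, scipy, OpenCV 4.12 (cv2) and the standard library are available. Lean on these libraries where they do the work, as an engineer would, in place of code of your own. Each camera call takes 0.05 s, during which the arm holds its last target. There are 200 camera calls.

## Working session

There is one attempt and no reset: what is moved stays moved. The work goes in short steps, Python scripts to look and compute and a tool call to move; the robot and the scene stay as the last step left them, time stands still between calls to the robot, and variables do not carry over. Pictures are saved under pics/ and viewed, about 8 in all and at most 12, crops included, and the job is handed in when it is done.

Besides the shell and the picture viewer there is one more tool, called after ">>>" by a JSON object that holds its "api" and its "payload". jog_arm: Moves the arm, as the interface text tells. Its arguments: {"type":"object","properties":{"targets":{"type":"array","items":{"type":"array"}},"grip_force":{"type":"number"}},"required":["targets"]}

```bash
mkdir -p pics
cat > h.py <<'E'
import numpy as np, cv2
from station import ctrl, optics
from scipy.spatial.transform import Rotation as R
def pose():
    o=ctrl.get_obs(); T=np.eye(4); T[:3,:3]=R.from_euler('xyz',o['eef_rot']).as_matrix(); T[:3,3]=o['ee_pos']; return T
def cloud(n):
    T=pose(); c=optics.camera(n); K=c['camera_matrix']; z=c['range_z']
    v,u=np.mgrid[0:384,0:512]; p=np.stack([(u-K[0,2])/K[0,0],(v-K[1,2])/K[1,1]],-1)
    q=p.copy()
    for _ in range(8): q=p/(1+c['k1']*(q**2).sum(-1,keepdims=True))
    P=np.stack([q[...,0]*z,-q[...,1]*z,-z,np.ones_like(z)],-1)
    M=T@c['mount'] if 'mount' in c else np.linalg.inv(c['world_to_cam'])
    W=(P@M.T)[...,:3]; W[z==0]=np.nan
    return c['img'],W
E
python3 - <<'E'
from h import *
o=ctrl.get_obs(); print({k:np.round(v,3) for k,v in o.items()})
for n in ('scene','top'):
    i,W=cloud(n); np.savez('%s.npz'%n,i=i,W=W); cv2.imwrite('pics/%s.png'%n,cv2.resize(i[...,::-1],(768,576),interpolation=cv2.INTER_CUBIC))
E
```

```text
{'time_s': np.float64(0.0), 'qpos': array([ 1.135,  0.3  ,  1.522,  0.   ,  1.321, -0.067]), 'joint_vel': array([ 0.   ,  0.001, -0.001, -0.   , -0.002, -0.   ]), 'tau': array([-0.0000e+00, -5.3181e+01, -3.5275e+01,  7.1000e-02,  2.4000e-02,
       -0.0000e+00]), 'ee_pos': array([0.198, 0.513, 0.224]), 'eef_rot': array([-1.571e+00,  1.000e-03,  1.202e+00]), 'force': array([0.367, 0.019, 0.082]), 'moment': array([-0.013, -0.016, -0.012]), 'grip_width': np.float64(0.094)}
```

View pics/scene.png

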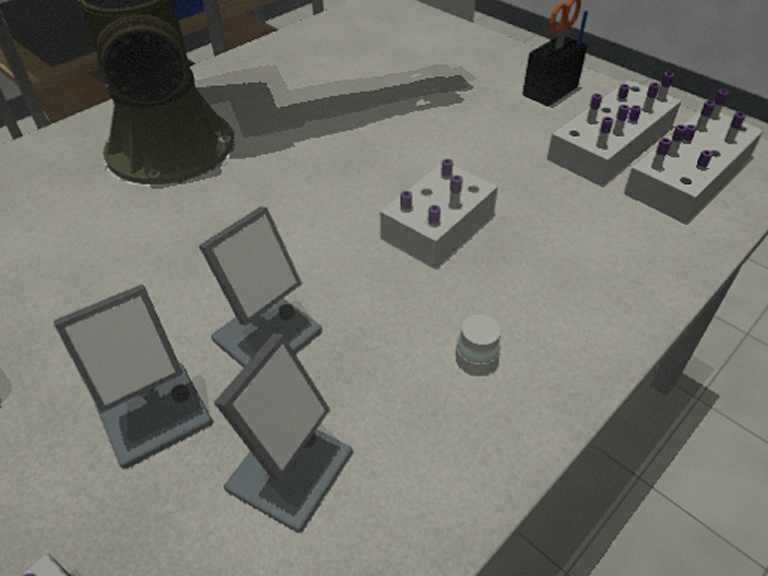

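View pics/top.png

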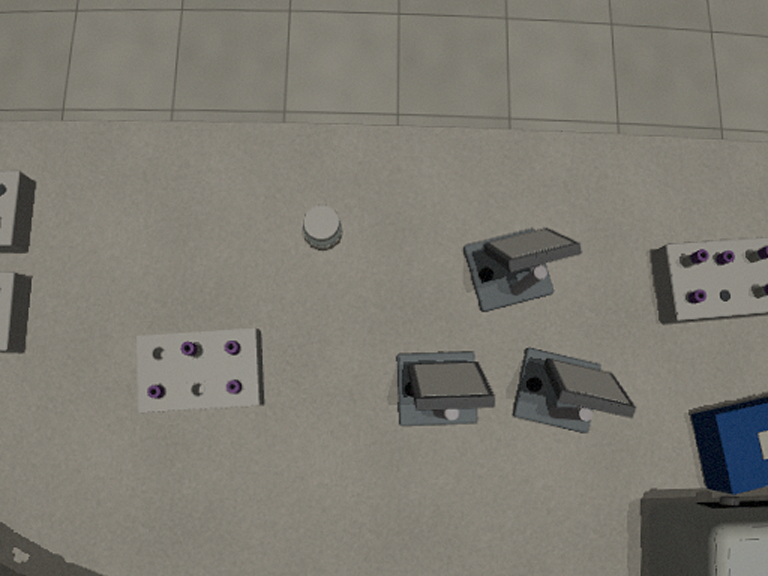

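The scene shows three viewers on the left, a rack with four tubes at (440,215) and a jar at (480,345). The top view shows the rack at (200,370) and the viewers at (450,385), (575,390) and (525,265). Next I'll get world coordinates.

Run:
```python
from h import *
d=np.load('top.npz'); W=d['W']
for n,(u,v) in dict(orig=(384,288),v1=(450,385),v2=(592,388),v3=(532,247),foot1=(440,418),foot2=(555,418),foot3=(500,300),jar=(322,220),rackc=(215,370),t1=(190,348),t2=(232,347),t3=(155,391),t4=(234,386),h5=(158,353),bench=(300,450),farrackR=(700,280)).items():
    print(n,np.round(W[int(v*2/3),int(u*2/3)],3))
m=np.isfinite(W[...,0])
# rack top, tubes
reg=np.zeros((384,512),bool); reg[205:290,80:185]=1
P=W[reg&(abs(W[...,2]-.06)<.006)][:,:2]; print('rack',cv2.minAreaRect(P.astype(np.float32)),len(P))
z=W[...,2]; k=(reg&(z>.073)).astype(np.uint8)
n,l,s,c=cv2.connectedComponentsWithStats(k)
for j in range(1,n):
    Q=W[l==j]; print(s[j,4],np.round(c[j]*1.5),np.round(np.median(Q,0),4),Q[:,2].max(),np.ptp(Q,0).round(3))
d=np.load('scene.npz'); W=d['W']
for n,(u,v) in dict(A=(120,350),B=(252,268),C=(280,405)).items():
    u,v=int(u*2/3),int(v*2/3); Q=W[v-15:v+16,u-10:u+11].reshape(-1,3);Q=Q[np.isfinite(Q[:,0])];m=Q.mean(0);n_=np.linalg.svd(Q-m)[2][2]; n_*=np.sign(n_[2]); print(n,m.round(3),n_.round(3))
```

```text
orig [ 0.676 -0.083  0.001]
v1 [ 0.523 -0.164  0.17 ]
v2 [ 0.522 -0.349  0.177]
v3 [ 0.708 -0.272  0.175]
foot1 [ 0.479 -0.163  0.068]
foot2 [ 0.48  -0.339  0.043]
foot3 [ 0.659 -0.262  0.015]
jar [0.768 0.016 0.064]
rackc [0.541 0.163 0.062]
t1 [0.567 0.189 0.115]
t2 [0.572 0.135 0.09 ]
t3 [0.508 0.242 0.088]
t4 [0.517 0.129 0.091]
h5 [0.565 0.257 0.033]
bench [0.424 0.04  0.001]
farrackR [ 0.691 -0.566  0.061]
rack ((0.5394085049629211, 0.19101466238498688), (0.11346667259931564, 0.17785979807376862), 4.716625213623047) 3669
73 [230. 347.] [0.5721 0.1359 0.0898] 0.09417215773158882 [0.017 0.019 0.017]
99 [190. 349.] [0.5666 0.1888 0.1131] 0.11821558195328452 [0.017 0.019 0.045]
64 [233. 387.] [0.5155 0.1305 0.0893] 0.09341475002961586 [0.017 0.016 0.02 ]
82 [155. 390.] [0.508  0.2412 0.0891] 0.09438955031359209 [0.017 0.018 0.021]
A [ 0.53  -0.355  0.153] [ 0.888 -0.191  0.419]
B [ 0.531 -0.17   0.154] [0.907 0.048 0.419]
C [ 0.718 -0.276  0.156] [0.874 0.25  0.416]
```

The target viewer is B, with the largest y: face centre about (0.531, -0.170, 0.154) and yaw about 0.053. The tall tube is at about (0.567, 0.191), with its top at 0.115. The tool always points down, so the tube can't be tilted by the wrist. I'll grip the cap and pivot the tube in the pads against the rack's far top edge. First I'll move above the tube.

>>> {"api": "jog_arm", "payload": {"targets": [[4.0, [-2, 0.2, -5], -0.05], [4.0, [-4, 0.4, -10], -0.1], [4.0, [-6, 0.8, -15], -0.15], [4.0, [-8, 1, -20], -0.2], [4.0, [-10, 1.2, -25], -0.25], [4.0, [-12, 1.5, -30], -0.3], [4.0, [-14, 1.8, -35], -0.35], [4.0, [-15.5, 2, -40], -0.42], [4.0, [-16.5, 2, -44], -0.42], [4.0, [-16.8, 2, -46], -0.42]], "grip_force": 8}}

```text
time_s: 1.1
ee_pos: [0.5683, 0.1883, 0.204]
eef_rot: [-1.57, 0.0, 1.621]
force: [-0.2, 0.5, 0.0]
grip_width: 0.0402
```

>>> {"api": "jog_arm", "payload": {"targets": [[4.0, [0, 0, 0], 0], [4.0, [0, 0, 0], 0], [4.0, [0, 0, 0], 0]]}}

```text
time_s: 1.4
ee_pos: [0.566, 0.1912, 0.2043]
eef_rot: [-1.57, -0.0, 1.623]
force: [-1.0, 0.1, -0.1]
grip_width: 0.0402
```

```bash
cat >> h.py <<'E'
def to(p,yaw):
    T=pose(); print('pose',T[:3,3].round(4),'yaw',ctrl.get_obs()['eef_rot'].round(3)); print('shift cm',(100*T[:3,:3].T@(np.array(p)-T[:3,3])).round(2),'turn',round(-(yaw-ctrl.get_obs()['eef_rot'][2]),3))
E
python3 - <<'E'
from h import *
to([.567,.191,.103],1.62)
i,W=cloud('wrist'); z=W[...,2]
cv2.imwrite('pics/w1.png',i[...,::-1])
k=((z>.073)&(z<.125)&(W[...,0]>.45)&(W[...,0]<.62)&(W[...,1]>.1)&(W[...,1]<.28)).astype(np.uint8)
n,l,s,c=cv2.connectedComponentsWithStats(k)
for j in range(1,n):
    if s[j,4]>20:
        Q=W[l==j]; T=Q[Q[:,2]>Q[:,2].max()-.006]; print(s[j,4],c[j].round(),((T.min(0)+T.max(0))/2).round(4),np.ptp(T,0).round(3),Q[:,2].max().round(4))
E
```

```text
pose [0.566  0.1912 0.2043] yaw [-1.57  -0.     1.623]
shift cm [-0.02 10.13 -0.11] turn 0.003
324 [314. 134.] [0.5064 0.2439 0.0895] [0.018 0.018 0.006] 0.0924
317 [202. 138.] [0.5159 0.133  0.089 ] [0.018 0.018 0.006] 0.092
443 [259. 195.] [0.5661 0.193  0.1144] [0.018 0.018 0.006] 0.1172
324 [207. 192.] [0.5713 0.1382 0.0887] [0.018 0.018 0.006] 0.0917
```

View pics/w1.png

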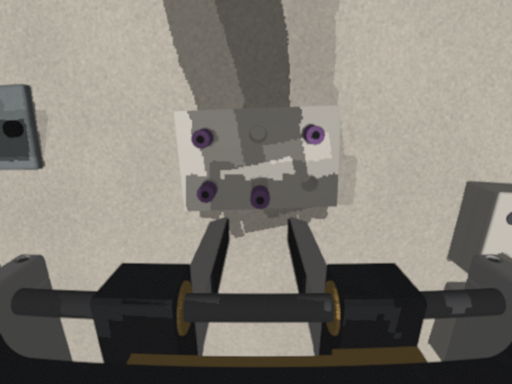

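The wrist view shows the tall tube at (259,195), between the fingers at (210,255) and (305,255). The short tubes are clear of both. I'll descend and close.

>>> {"api": "jog_arm", "payload": {"targets": [[4.0, [0.1, 3, 0], 0], [4.0, [0.15, 6, 0], 0], [4.0, [0.15, 8.5, 0], 0], [4.0, [0.15, 10.1, 0], 0], [4.0, [0.15, 10.1, 0], 0], [4.0, [0.15, 10.1, 0], 0], [1.0, [0.15, 10.1, 0], 0], [1.0, [0.15, 10.1, 0], 0], [1.0, [0.15, 10.1, 0], 0], [1.0, [0.15, 10.1, 0], 0]], "grip_force": 8}}

```text
time_s: 2.45
ee_pos: [0.567, 0.192, 0.1041]
eef_rot: [-1.572, -0.0, 1.622]
force: [0.7, -0.5, 4.4]
grip_width: 0.0187
```

>>> {"api": "jog_arm", "payload": {"targets": [[1.0, [0, 0, 0], 0], [1.0, [0, 0, 0], 0], [1.0, [0, -1, 0], 0], [1.0, [0, -2, 0], 0], [1.0, [0, -3, 0], 0], [1.0, [0, -4, 0], 0], [1.0, [0, -5, 0], 0], [1.0, [0, -6.5, 0], 0], [1.0, [0, -6.5, 0], 0], [1.0, [0, -6.5, 0], 0]]}}

```text
time_s: 3.45
ee_pos: [0.5667, 0.192, 0.1687]
eef_rot: [-1.571, -0.0, 1.622]
force: [1.0, 0.4, -0.4]
grip_width: 0.0187
```

>>> {"api": "jog_arm", "payload": {"targets": [[1.0, [0, 0, 0], 0], [1.0, [0, 0, 0], 0]]}}

```text
time_s: 3.65
ee_pos: [0.5665, 0.1919, 0.1678]
eef_rot: [-1.57, 0.0, 1.622]
force: [-0.8, 0.3, -0.1]
grip_width: 0.0186
```

Tube lifted (opening 18.7 mm, so the cap is in the grip). Next it goes beyond the rack and down, then back against the far top edge to tilt it.

>>> {"api": "jog_arm", "payload": {"targets": [[1.0, [0, -0.5, -2], 0], [1.0, [0, -0.5, -4], 0], [1.0, [0, -0.5, -6], 0], [1.0, [0, -0.5, -6.2], 0], [1.0, [0, -0.5, -6.2], 0], [1.0, [0, 1, -6.2], 0], [1.0, [0, 2.5, -6.2], 0], [1.0, [0, 3.8, -6.2], 0], [1.0, [0, 4.5, -6.2], 0], [1.0, [0, 4.5, -6.2], 0]]}}

```text
time_s: 4.65
ee_pos: [0.628, 0.195, 0.1219]
eef_rot: [-1.569, 0.0, 1.622]
force: [0.1, -1.2, -0.3]
grip_width: 0.0188
```

>>> {"api": "jog_arm", "payload": {"targets": [[1.0, [0, 0, 0], 0], [1.0, [0, 0, 0.8], 0], [1.0, [0, 0, 1.6], 0], [1.0, [0, 0, 2.2], 0], [1.0, [0, 0, 2.8], 0], [1.0, [0, 0, 3.4], 0], [1.0, [0, 0, 4.0], 0], [1.0, [0, 0, 4.6], 0], [1.0, [0, 0, 5.1], 0], [1.0, [0, 0, 5.1], 0]]}}

```text
time_s: 5.65
ee_pos: [0.5772, 0.1926, 0.1236]
eef_rot: [-1.571, 0.0, 1.622]
force: [0.6, -0.0, 0.4]
grip_width: 0.0186
```

Run:
```python
from h import *
T=pose(); print(T[:3,3])
for n in ('scene','wrist'):
    i,W=cloud(n); np.savez(n+'2.npz',i=i,W=W,T=T)
    c=i[60:260,200:400] if n=='scene' else i
    cv2.imwrite('pics/%s2.png'%n,cv2.resize(c[...,::-1],None,fx=3 if n=='scene' else 1.3,fy=3 if n=='scene' else 1.3,interpolation=cv2.INTER_CUBIC))
```

```text
[0.5771854  0.19255478 0.12356064]
```

View pics/scene2.png

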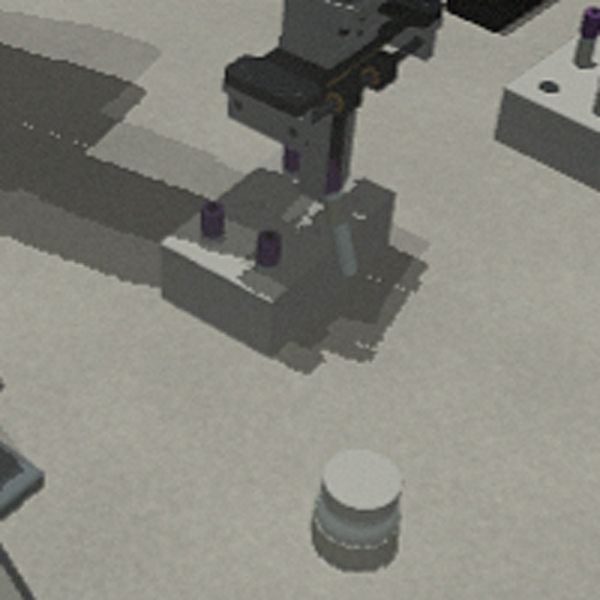

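The tube now leans, with its cap at (330,180) and foot at (350,272) in the crop. I'll back off, raise it clear and measure the tilt.

>>> {"api": "jog_arm", "payload": {"targets": [[1.0, [0, 0, -0.8], 0], [1.0, [0, -1, -1.8], 0], [1.0, [0, -3, -2.4], 0], [1.0, [0, -5.5, -2.4], 0], [1.0, [0, -8.5, -2.4], 0], [1.0, [0, -11.5, -2.4], 0], [1.0, [0, -13, -2.4], 0], [1.0, [0, -13, -2.4], 0], [1.0, [0, -13, -2.4], 0], [1.0, [0, -13, -2.4], 0]], "grip_force": 12}}

```text
time_s: 6.75
ee_pos: [0.6015, 0.1937, 0.2518]
eef_rot: [-1.568, 0.0, 1.622]
force: [0.4, -0.1, -0.3]
grip_width: 0.0186
```

```bash
cat >> h.py <<'E'
def tube(name='scene'):
    T=pose(); t=T[:3,3]; i,W=cloud(name); d=W-t
    m=(np.abs(d[...,0])<.07)&(np.abs(d[...,1])<.02)&(d[...,2]<-.021)&(d[...,2]>-.11)
    k=cv2.connectedComponentsWithStats(m.astype(np.uint8)); j=1+k[2][1:,4].argmax(); Q=W[k[1]==j]
    a=Q.mean(0); v=np.linalg.svd(Q-a)[2][0]; v*=np.sign(v[2]); low=Q[Q[:,2].argsort()[:8]].mean(0)
    print(name,'TCP',t.round(4),len(Q),'axis',v.round(3),'lean deg',np.degrees(np.arctan2(-v[0],v[2])).round(1),np.degrees(np.arctan2(v[1],v[2])).round(1),'mean',a.round(4),'low',low.round(4))
    return i,W,v,a
E
python3 - <<'E'
from h import *
i,W,v,a=tube('scene')
i2,W2,_,_=tube('wrist')
cv2.imwrite('pics/s3.png',cv2.resize(i[20:180,220:380,::-1],None,fx=3.7,fy=3.7,interpolation=cv2.INTER_CUBIC))
d=np.load('scene.npz');W=d['W']
# refit screen B on larger face region
from numpy.linalg import svd
c0=np.array([.531,-.17,.154]);n=np.array([.907,.048,.419]);n/=np.linalg.norm(n)
g=np.linalg.norm(W-c0,axis=-1)
m=(g<.1)&(abs((W-c0)@n)<.006); k=cv2.connectedComponentsWithStats(m.astype(np.uint8)); Q=W[k[1]==k[1][179,168]]
a=Q.mean(0);n=svd(Q-a,full_matrices=False)[2][2];n*=np.sign(n[2])
y=np.cross([0,0,1],n);y/=np.linalg.norm(y);z=np.cross(n,y)
q=(Q-a)@np.c_[n,y,z]; lo,hi=np.percentile(q,[.3,99.7],0)
c=a+np.c_[n,y,z]@((lo+hi)/2*[0,1,1]); print('screen c',c.round(4),'n',n.round(4),'yaw',np.arctan2(n[1],n[0]).round(3),'z',z.round(3),'ext',(hi-lo).round(3))
E
```

```text
scene TCP [0.6015 0.1937 0.2518] 201 axis [-0.352 -0.027  0.935] lean deg 20.6 -1.7 mean [0.6276 0.1906 0.2019] low [0.6367 0.1903 0.1731]
wrist TCP [0.6015 0.1937 0.2519] 47 axis [-0.361 -0.03   0.932] lean deg 21.2 -1.9 mean [0.6164 0.1944 0.1964] low [0.6252 0.1954 0.1727]
screen c [ 0.5315 -0.165   0.1519] n [0.9048 0.0396 0.424 ] yaw 0.044 z [-0.424 -0.019  0.906] ext [0.009 0.1   0.119]
```

View pics/s3.png

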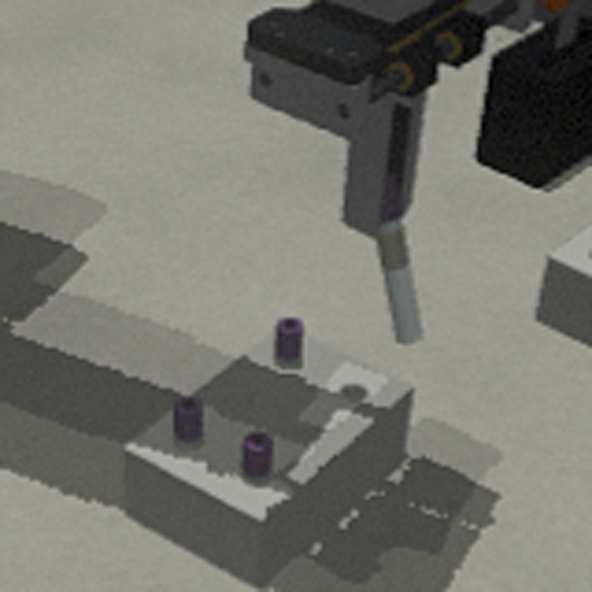

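The lean measures about 21° from both cameras, against 25° wanted, which is inside the 10° tolerance. The tube hangs firmly. I'll carry it over at this height to in front of screen B, then check.

>>> {"api": "jog_arm", "payload": {"targets": [[1.0, [-1, 0, 0], 0], [1.0, [-3, 0, 0], 0], [1.0, [-6, 0, 0], 0], [1.0, [-10, 0, 0.3], 0], [1.0, [-14, 0, 0.6], 0], [1.0, [-18, 0, 0.9], 0], [1.0, [-22, 0, 1.1], 0], [1.0, [-26, 0, 1.3], 0], [1.0, [-29, 0, 1.5], 0], [1.0, [-31, 0, 1.6], 0]]}}

```text
time_s: 7.85
ee_pos: [0.6009, -0.1195, 0.2532]
eef_rot: [-1.57, 0.0, 1.62]
force: [0.0, 0.1, -0.1]
grip_width: 0.0189
```

>>> {"api": "jog_arm", "payload": {"targets": [[1.0, [-2, 0, 0], 0], [1.0, [-3.5, 0, 0.1], 0], [1.0, [-4.7, 0, 0.2], 0], [1.0, [-4.7, 0, 0.2], 0], [1.0, [-4.7, 0, 0.2], 0], [1.0, [-4.7, 0, 0.2], 0]]}}

```text
time_s: 8.45
ee_pos: [0.602, -0.1629, 0.2535]
eef_rot: [-1.571, -0.0, 1.623]
force: [0.8, 0.9, -0.2]
grip_width: 0.0187
```

Run:
```python
from h import *
to([.563,-.164,.208],1.62); tube('scene'); tube('wrist')
```

```text
pose [ 0.602  -0.1629  0.2535] yaw [-1.571 -0.     1.623]
shift cm [0.09 4.55 3.9 ] turn 0.003
scene TCP [ 0.602  -0.1629  0.2535] 298 axis [-0.339 -0.032  0.94 ] lean deg 19.8 -1.9 mean [ 0.6294 -0.1642  0.204 ] low [ 0.6391 -0.1639  0.174 ]
wrist TCP [ 0.6021 -0.1629  0.2535] 95 axis [ 0.016 -0.998  0.063] lean deg -14.5 -86.4 mean [ 0.5332 -0.1653  0.1473] low [ 0.5339 -0.1617  0.1438]
```

The lean reads 20° from the scene camera. The wrist fit caught the screen instead of the tube, so I'm disregarding it. Final approach: down, then in.

>>> {"api": "jog_arm", "payload": {"targets": [[1.0, [0, 1.5, 0], 0], [1.0, [0, 3, 0.5], 0], [1.0, [0, 4.5, 1.2], 0], [1.0, [0, 4.5, 2.2], 0], [1.0, [0, 4.5, 3.2], 0], [1.0, [0, 4.5, 3.8], 0], [1.0, [0, 4.5, 3.8], 0], [1.0, [0, 4.5, 3.8], 0], [1.0, [0, 4.5, 3.8], 0], [1.0, [0, 4.5, 3.8], 0]]}}

```text
time_s: 9.55
ee_pos: [0.5642, -0.1656, 0.2084]
eef_rot: [-1.571, -0.0, 1.622]
force: [0.4, -0.6, -0.7]
grip_width: 0.0185
```

Run:
```python
from h import *
i,W,v,a=tube('scene'); t=pose()[:3,3]
c=np.array([.5315,-.165,.151]); n=np.array([.9048,.0396,.424]); y=np.cross([0,0,1],n);y/=np.linalg.norm(y);z=np.cross(n,y)
B=np.c_[n,y,z]; print('mid in screen (TCP)',((t-.039*v-c)@B).round(4),'angle',np.degrees(np.arccos(v@z)).round(1))
# from cloud: visible glass front surface, at mid-height
o=ctrl.get_obs(); print(o['force'],o['grip_width'],abs(o['joint_vel']).max())
cam=np.linalg.inv(optics.camera('scene')['world_to_cam'])[:3,3]; r=cam-a; r-=v*(r@v); r/=np.linalg.norm(r)
p=a-r*.007; s=((t-.039*v)-p)@v; print('mid from depth',((p+s*v-c)@B).round(4))
cv2.imwrite('pics/s4.png',cv2.resize(i[90:250,90:250,::-1],None,fx=3.7,fy=3.7,interpolation=cv2.INTER_CUBIC))
cv2.imwrite('pics/w4.png',optics.camera('wrist')['img'][...,::-1])
```

```text
scene TCP [ 0.5642 -0.1656  0.2084] 898 axis [0.99  0.103 0.101] lean deg -84.2 45.5 mean [ 0.5542 -0.1695  0.1439] low [ 0.5556 -0.1693  0.099 ]
mid in screen (TCP) [ 0.0171 -0.0044  0.051 ] angle 109.2
[ 0.0320378  -0.42471134  0.33196892] 0.018713730700682243 0.0019210057922243258
mid from depth [-0.0057 -0.003  -0.0141]
```

View pics/s4.png

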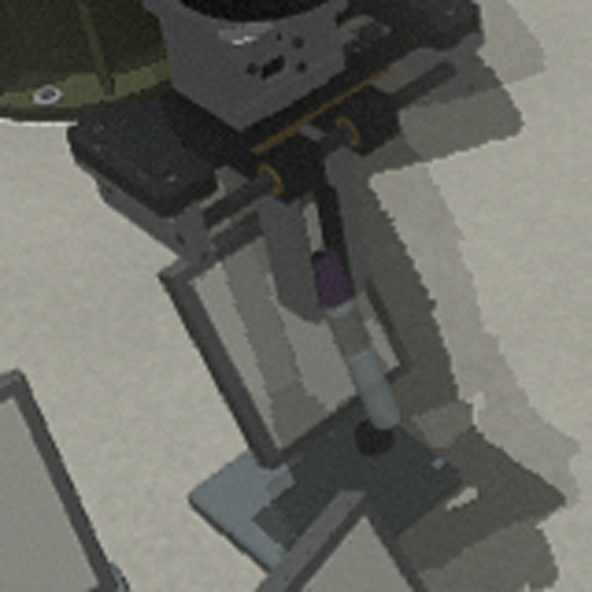

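View pics/w4.png

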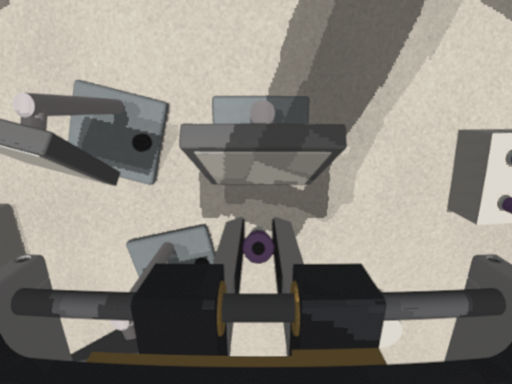

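The scene crop shows the tube held (cap at (330,280), foot at (382,420)) well clear of the screen and its stand. The wrist view has the cap at column 258 and the screen centre at about 263. The scene fit picked up the screen face too, so I'll redo it with those points left out.

Run:
```python
from h import *
t=pose()[:3,3]; i,W=cloud('scene'); C=np.linalg.inv(optics.camera('scene')['world_to_cam'])[:3,3]
c=np.array([.5315,-.165,.151]); n=np.array([.9048,.0396,.424]); n/=np.linalg.norm(n); y=np.cross([0,0,1],n);y/=np.linalg.norm(y);z=np.cross(n,y);B=np.c_[n,y,z]
q=(W-c)@B
m=(q[...,0]>.025)&(q[...,0]<.1)&(abs(q[...,1])<.025)&(q[...,2]<.022)&(q[...,2]>-.07)&(W[...,2]<t[2]-.021)
k=cv2.connectedComponentsWithStats(m.astype(np.uint8)); Q=W[k[1]==1+k[2][1:,4].argmax()]
a=Q.mean(0); v=np.linalg.svd(Q-a)[2][0]; v*=np.sign(v[2])
r=C-a; r-=v*(r@v); r/=np.linalg.norm(r); p=a-r*.006
print(len(Q),'angle',np.degrees(np.arccos(v@z)).round(1),'mid TCP',((t-.039*v-c)@B).round(4),'mid depth',((p+((t-.039*v-p)@v)*v-c)@B).round(4))
```

```text
260 angle 5.8 mid TCP [ 0.0499 -0.0014 -0.0006] mid depth [ 0.0539 -0.0018 -0.001 ]
```

The position is good and the angle error is about 5.8°. The lean has read 20.6°, 19.8° and then about 19.3°, so it may be creeping. I'll grip harder, wait 1 s and measure again.

>>> {"api": "jog_arm", "payload": {"targets": [[1.0, [0, 0, 0], 0], [1.0, [0, 0, 0], 0], [1.0, [0, 0, 0], 0], [1.0, [0, 0, 0], 0], [1.0, [0, 0, 0], 0], [1.0, [0, 0, 0], 0], [1.0, [0, 0, 0], 0], [1.0, [0, 0, 0], 0], [1.0, [0, 0, 0], 0], [1.0, [0, 0, 0], 0]], "grip_force": 25}}

```text
time_s: 10.8
ee_pos: [0.564, -0.1656, 0.2084]
eef_rot: [-1.571, -0.0, 1.622]
force: [-0.1, 0.2, -0.6]
grip_width: 0.0185
```

Run:
```python
from h import *
t=pose()[:3,3]; C=np.linalg.inv(optics.camera('scene')['world_to_cam'])[:3,3]
c=np.array([.5315,-.165,.151]); n=np.array([.9048,.0396,.424]); n/=np.linalg.norm(n); y=np.cross([0,0,1],n);y/=np.linalg.norm(y);z=np.cross(n,y);B=np.c_[n,y,z]
for _ in range(4):
    i,W=cloud('scene'); q=(W-c)@B
    m=(q[...,0]>.025)&(q[...,0]<.1)&(abs(q[...,1])<.025)&(q[...,2]<.022)&(q[...,2]>-.07)&(W[...,2]<t[2]-.021)
    k=cv2.connectedComponentsWithStats(m.astype(np.uint8)); Q=W[k[1]==1+k[2][1:,4].argmax()]
    a=Q.mean(0); v=np.linalg.svd(Q-a)[2][0]; v*=np.sign(v[2])
    print(len(Q),'angle',np.degrees(np.arccos(v@z)).round(1),v.round(3),'mid TCP',((t-.039*v-c)@B).round(4))
print(ctrl.get_obs()['grip_width'],t)
```

```text
257 angle 4.9 [-0.346 -0.032  0.938] mid TCP [ 0.0505 -0.0014 -0.0006]
258 angle 5.9 [-0.328 -0.031  0.944] mid TCP [ 0.0498 -0.0014 -0.0005]
257 angle 5.4 [-0.338 -0.032  0.941] mid TCP [ 0.0501 -0.0014 -0.0005]
257 angle 5.7 [-0.331 -0.027  0.943] mid TCP [ 0.0499 -0.0016 -0.0005]
0.018117320095789424 [ 0.56398844 -0.16562782  0.20844914]
```

The angle holds at 5–6° with no creep, so I'm handing in.

```bash
python3 -c "
from station import ctrl
print(ctrl.hand_in())"
```

```text
the job is handed in; nothing more can be done
None
```

The tall tube is held still, cap up, in front of the leftmost viewer's lit face, and the job is handed in (no verdict is reported). I gripped it by the cap and drew it out. The tool can only point down, so I tilted the tube in the grip by pushing it against the rack's far top edge. I then carried it to the screen and raised the grip to 25 N.

**Final position:** the tube's middle measured about 50 mm off the face and within 2 mm of centre, both across and along the slope. A depth-only check gave 54 mm off the face.

**Lean:** it leans about 20° against the screen's 25°, so it is 5–6° off the slope (limit 10°). Earlier readings had drifted slightly, but four more after tightening stayed at 4.9–5.9°.

**Failed checks:** two automatic tube fits caught the screen face instead of the tube. I discarded both and redid the last one with the face masked out.

**Contact and bystanders:** I saw no contact with the screen or stand and no sign of it in the force readings. I never aimed at the short tubes or the jar, and the short tubes I could see still stood in the rack after the tilt, but I did not re-measure any of them at the end.

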